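# Lock the specimen case with the long T-key

## Task

Lift the red stapler off the blue specimen case and set it down upright on the desk. Then take the T-key from its stand, lower it down the case's key shaft onto the square stem, turn it clockwise (seen from above) to its stop so that the bolt is fully home, draw the key out and put it back upright in its stand. Leave the lamp, the wipes tub and the gel bottle where they stand.

Things in the scene. Friction and masses are not known exactly. Their poses are not given: they have to be found in the camera images.
- case: blue metal specimen case, fixed to the desk, 220 mm along its x, 150 mm along its y, 130 mm high; origin at the centre of its underside. Its top is flat. Four small feet stick out 20 mm on the y sides. Its yellow bolt with red knob slides on the front (-x) face as the stem turns and stands in the brass keeper when locked
- shaft_mouth (a point): centre of the key shaft's mouth, on the flat top of the case, 55 mm from the centre of the case toward its -x end, 130 mm above the desk; round vertical bore 44 mm across and 105 mm deep, ringed by a flush brass collar. At the start the stapler lies over it
- stem_top (a point): middle of the top of the brass square stem that stands on the axis of the shaft, its top 76 mm below the mouth; 14 mm square over its lower 23 mm with faces square to this point's x and y, tapering over its top 6 mm; 29 mm high in all. It turns with the stem
- stem (a joint): angle of the square stem, rad: 0 = open, 1.571 = locked, at a hard stop; grows clockwise seen from above; the stem's x axis has the yaw of the case minus this angle. It stays where it is left; friction about 0.08 N m
- key_bar (a point): centre of the red cross bar of the steel T-key, 173 mm above the key's lower end; the bar is 90 mm long along the key's x, 14 mm thick along its y, 18 mm high; the key weighs about 0.3 kg. Below the bar run a 20 mm round shank and a yellow collar 58 mm across, 6 mm thick, whose underside is 112 mm above the lower end
- key_tip (a point): centre of the lower end of the T-key, on its axis: a steel socket 26 mm square with a 17 mm square hole 30 mm deep, open at the bottom, square to the bar, so it fits the stem at four yaws with about 0.24 rad of play each way. Fully down on the stem the collar's underside is 7 to 12 mm above the case top and the bar centre 68 to 73 mm above it
- stand: grey upright tube with a dark round foot 100 mm across, fixed to the desk, 122 mm high; origin at the centre of its underside. Bore 46 mm across, flared to 56 mm at the mouth. The key stands in it with its collar on the rim, lower end 10 mm above the desk, bar centre 183 mm above the desk, at any yaw
- stand_mouth (a point): centre of the stand's rim, 122 mm above the desk
- stapler_centre (a point): centre of the red and black desk stapler, 19 mm above its underside; 125 mm long along its x, 32 mm wide along its y, 38 mm high: a base 9 mm high and above it the red arm, 20 mm wide; z up when it stands upright on its base; about 0.16 kg
- red_stapler: the same stapler, origin at the centre of its underside
- tkey: the same T-key, origin at the centre of its lower end
- tall_lamp: rechargeable bulb lamp standing loose on the desk, 142 mm across, 288 mm high; origin at the centre of its underside. Leave it
- tub: white and green tub of wipes, loose, 69 mm across, 133 mm high; origin at the centre of its underside. Leave it
- gel_bottle: hand gel pump bottle, loose, 75x59 mm, 172 mm high; origin at the centre of its underside. Leave it
Mind the look-alikes: they are no part of the job. What is shaped like the tkey but pink or purple is not meant.

How it is judged:
On the way, in this order (a step that is already met when the one before it is completed fails the run):
1. the stapler stands upright on the desk, let go (height (world z) of stapler_centre between 0.01 and 0.027 m and angle between red_stapler's own z axis and vertical below 0.2 rad and contact force between the fingers and red_stapler below 0.1 N and linear speed of red_stapler below 0.03 m/s), for 0.2 s.
2. the key is down the shaft with its socket over the square stem (horizontal distance between key_tip and stem_top below 0.005 m and z of key_tip in the frame of stem_top below -0.015 m and angle between tkey's own z axis and vertical below 0.15 rad), for 0.1 s.
3. the stem is turned to its locked stop with the key still on it (value of joint stem above 1.42 rad and horizontal distance between key_tip and stem_top below 0.006 m and z of key_tip in the frame of stem_top below -0.012 m), for 0.1 s.
At the end, for the whole second after the job is handed in: The stem is at its locked stop (above 1.42 rad), the T-key stands released and at rest in its stand (lower end within 13 mm of the stand's axis and under 20 mm above the desk, tilted under 0.12 rad), and the stapler stands upright on its base on the desk, at rest (value of joint stem above 1.42 rad and horizontal distance between key_tip and stand below 0.013 m and height (world z) of key_tip below 0.02 m and angle between tkey's own z axis and vertical below 0.12 rad and linear speed of each of tkey, red_stapler below 0.03 m/s and height (world z) of stapler_centre between 0.01 and 0.027 m and angle between red_stapler's own z axis and vertical below 0.2 rad and contact force between the fingers and tkey below 0.1 N); the robot touches nothing.
It fails at once if the stapler is knocked off or dropped (linear speed of red_stapler above 1.35 m/s).
It fails at once if the lamp is pushed out of place (distance of tall_lamp from where it was at the start of the episode above 0.03 m or angle between tall_lamp's own z axis and vertical above 0.3 rad).
It fails at once if the wipes tub is pushed out of place (distance of tub from where it was at the start of the episode above 0.03 m or angle between tub's own z axis and vertical above 0.3 rad).
It fails at once if the gel bottle is pushed out of place (distance of gel_bottle from where it was at the start of the episode above 0.03 m or angle between gel_bottle's own z axis and vertical above 0.3 rad).
It also fails if it takes over 70 s, if anything falls off the work surface, if the arm or the gripper's body presses on something with over 40 N, if the wrist force passes 120 N, or if a joint passes its speed limit or range.

## Robot

A 7-joint arm with a two-finger parallel gripper is mounted at the origin on a cart in front of the work surface, level with it; the furniture and walls round the work are solid. World frame = base frame: x ahead of the robot, y to its left, z up, the work surface at z = 0. Lengths are in m, angles in rad, forces in N, time in s.
With the tool pointing down it reaches from about 0.35 to 0.9 m from the base axis. Payload 8.1 kg.
Tool frame: the origin (TCP) lies at the very end of the fingers, on their centre line; the grasp point (between the pads) lies 19 mm behind it; z points along the fingers, y is the line along which they close (so a half turn about z gives the same grasp; the last joint's range is limited). The gripper opens to 92 mm and grips with 3 to 60 N. Pads are 19 mm wide; open, the fingers measure 130 mm over their backs; the gripper's body (75 mm by 190 mm) begins 47 mm behind the grasp point.
Start: joints at [1.131, 0.434, 0.025, 1.573, -0.012, 1.134, -0.075], TCP at [0.207, -0.59, 0.227] pointing down, gripper open.
Joint ranges: [-2.62, 2.62], [-0.44, 2.09], [-1.27, 1.32], [0.08, 2.57], [-1.32, 4.46], [0.12, 2], [-2.74, 2.74]. Speed limits (rad/s): [2.22, 2.22, 3.01, 3.01, 3.14, 3.14, 3.14].

## Interface

Orientations are given as [roll, pitch, yaw] about the fixed x, y, z axes, in that order (R = Rz(yaw) Ry(pitch) Rx(roll)).
In Python, from bench import manip gives the robot as it stands. Calls block until the motion is done:
- manip.move_ptp(position, orientation): joint-space move of the TCP to a pose.
- manip.movel(position, orientation=None, rate=0.15): straight line of the TCP; orientation=None keeps the orientation; rate is the mean speed in m/s.
- manip.set_joints(angles): joint-space move.
- manip.grip(opening, effort=None): opening from 0.0 (shut) to 1.0 (fully open); effort is the grip in N (None keeps the last); returns when the fingers have stopped.
- manip.wait(seconds).
- manip.inverse_kinematics(position, orientation): joint angles nearest the present ones, or None.
- manip.state(): the state.
- manip.snapshot(name): name is "side" or "top" or "wrist"; returns (picture, depth): 420x560x3 uint8, red, green, blue; 420x560 float32, m along the optical axis (not along the pixel's ray), 0 where there is no reading.
- manip.camera_model(name): a dict with "camera_matrix" (3x3 intrinsics, pixels), "dist" ([k1, k2, p1, p2, k3] as OpenCV has them; the pictures are not rectified), "view" (4x4, takes a point from world to camera coordinates). Camera axes: x right, y up, looking along -z (the intrinsics and any distortion apply to the point x, -y, -z); pixel columns grow to the right and rows downward; lengths in m; the calibration is good to about 2 mm. A picture is of the moment at which its call begins: read the wrist's pose just before it. camera_model takes no time and is no camera call; for the wrist camera it gives the pose at the moment of the call.
A pose or a line that the arm cannot do raises manip.PlanningError and nothing moves.
- manip.job_done(): hands the job in; it is judged then, once.
The state is a dict: "time": time; "joint_pos": joint angles; "joint_velocities": joint speeds; "joint_torque": joint torques, N m; "eef_pos": TCP position; "ee_rot": TCP orientation; "wrist_force": force on the tool from outside, world axes, zero at the start; "ft_torque": the same for the moment, N m; "grip_width": opening from 0.0 (shut) to 1.0 (fully open); "grip_force": force on a finger pad.
Only numpy, scipy, OpenCV 4.12 (cv2) and the standard library are available. Lean on these libraries where they do the work, as an engineer would, in place of code of your own. Each camera call takes 0.05 s, during which the arm holds its last target. There are 200 camera calls.

## Working session

There is one attempt and no reset: what is moved stays moved. The work goes in short steps, each a Python script; the robot and the scene stay as the last script left them, time stands still between calls to the robot, and variables do not carry over. Pictures are saved under pics/ and viewed, at most 10 in all, crops included, and the job is handed in when it is done.

```bash
mkdir -p pics; ls
cat > h.py <<'E'
import numpy as np, cv2
from bench import manip
def snap(n, f=None):
    cm=manip.camera_model(n); im,d=manip.snapshot(n)
    if f: cv2.imwrite(f'pics/{f}.png', im[:,:,::-1])
    return im,d,cm
def cloud(d,cm):
    "world points HxWx3 from depth"
    K=np.array(cm['camera_matrix'],float); D=np.array(cm['dist'],float); V=np.array(cm['view'],float)
    h,w=d.shape; u,v=np.meshgrid(np.arange(w),np.arange(h))
    n=cv2.undistortPoints(np.stack([u,v],-1).reshape(-1,1,2).astype(float),K,D).reshape(h,w,2)
    P=np.stack([n[...,0]*d,-n[...,1]*d,-d],-1)
    W=(P-V[:3,3])@V[:3,:3]
    W[d<=0]=np.nan
    return W
def ray(uv,cm,z):
    "pixel onto plane z"
    K=np.array(cm['camera_matrix'],float); D=np.array(cm['dist'],float); V=np.array(cm['view'],float)
    n=cv2.undistortPoints(np.array(uv,float).reshape(-1,1,2),K,D).reshape(-1,2)
    R=V[:3,:3]; o=-R.T@V[:3,3]; r=np.c_[n[:,0],-n[:,1],-np.ones(len(n))]@R
    return o+r*((z-o[2])/r[:,2])[:,None]
E
python3 - <<'E'
from h import *
a=snap('side','s0')[0]; b=snap('top','t0')[0]
s=manip.state(); print(s)
for n in('side','top','wrist'):
    V=np.array(manip.camera_model(n)['view']); print(n,(-V[:3,:3].T@V[:3,3]).round(3),(-V[2,:3]).round(2))
E
```

```text
pics
{'time': 0.1, 'joint_pos': array([ 1.13140349,  0.43515413,  0.0249982 ,  1.5739769 , -0.01157921,
        1.13405292, -0.07510341]), 'joint_velocities': array([ 5.96059140e-05, -3.26996263e-03,  1.90298291e-03, -9.22110979e-04,
       -1.89728351e-03,  7.73061778e-04, -7.97531397e-04]), 'joint_torque': array([ 1.79771894e-03, -6.69132972e+01,  9.86870080e-01, -3.15146971e+01,
       -6.07514475e-02,  3.74157960e-02,  3.31863544e-05]), 'eef_pos': array([ 0.20631541, -0.58947524,  0.22603455]), 'ee_rot': array([-3.14015477e+00,  1.60255414e-04,  3.36706928e-01]), 'wrist_force': array([ 0.10316138, -0.79870623,  0.07455015]), 'ft_torque': array([ 0.01883465,  0.01669953, -0.02405082]), 'grip_force': 0.0, 'grip_width': 1.0051920260529978}
side [ 0.472 -0.677  0.711] [ 0.1   0.79 -0.61]
top [0.428 0.052 1.287] [ 0.13  0.02 -0.99]
wrist [ 0.269 -0.569  0.384] [-0.23 -0.08 -0.97]
```

View pics/s0.png

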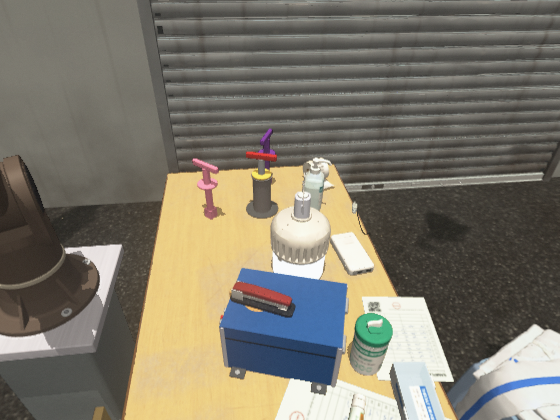

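View pics/t0.png

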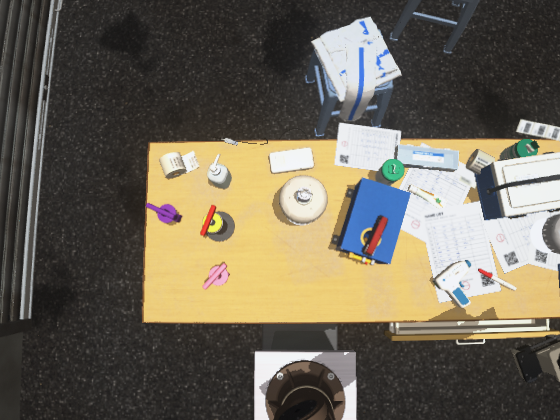

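The side view shows the stapler at (262,297) on the case, the red T-key at (262,156) in its grey stand, a purple T-key at (266,140) and a pink one at (206,168). In the top view these are at (376,236), (208,221), (163,212) and (215,277).

Candidates for the key in the top view are red (208,221), pink (215,277) and purple (163,212), and I choose red. Red candidates for the stapler are (376,236) and a pen at (497,279), and I choose (376,236).

```bash
cat > m1.py <<'E'
from h import *
im,d,cm=snap('top'); W=cloud(d,cm); hsv=cv2.cvtColor(im,cv2.COLOR_RGB2HSV)
H,S,Vv=hsv[...,0],hsv[...,1],hsv[...,2]
box=lambda x0,x1,y0,y1:(np.add.outer(np.zeros(420),np.arange(560))>=x0)&(np.add.outer(np.zeros(420),np.arange(560))<x1)&(np.add.outer(np.arange(420),np.zeros(560))>=y0)&(np.add.outer(np.arange(420),np.zeros(560))<y1)
def blob(name,m,z):
    v,u=np.where(m); P=ray(np.c_[u,v],cm,z)[:,:2].astype(np.float32)
    r=cv2.minAreaRect(P); b=cv2.boxPoints(r); e=max([b[1]-b[0],b[2]-b[1]],key=np.linalg.norm)
    print(name,len(u),'rect c',np.round(r[0],4),'size',np.round(r[1],4),'long yaw',round(float(np.arctan2(e[1],e[0])),3),'mean',P.mean(0).round(4),'medz',np.nanmedian(W[m][:,2]).round(4))
    return P
red=((H<6)|(H>174))&(S>150)&(Vv>80)
blob('stapler',red&box(350,400,205,265),.168)
blob('bar',red&box(190,235,195,245),.192)
yel=(H>22)&(H<34)&(S>150)&(Vv>120)
blob('collar',yel&box(190,235,200,245),.128)
blob('case',(H>100)&(H<125)&(S>120)&(Vv>60)&box(325,415,170,275)&(W[...,2]>.115),.13)
for n,b in dict(lamp=(275,330,170,228),tub=(378,408,155,188),gel=(200,235,150,190),pink=(195,235,255,295)).items():
    m=box(*b)&(W[...,2]>.03); p=W[m]; print(n,np.nanmin(p,0).round(3),np.nanmax(p,0).round(3))
b=cv2.resize(im[180:300,145:265],(400,400)); c=cv2.resize(im[165:275,325:435],(400,400))
cv2.imwrite('pics/c0.png',np.hstack([b,c])[:,:,::-1])
E
python3 m1.py
```

```text
stapler 244 rect c [ 0.4911 -0.1901] size [0.0185 0.1396] long yaw -0.45 mean [ 0.5029 -0.1957] medz 0.1642
bar 141 rect c [0.5454 0.275 ] size [0.0131 0.0861] long yaw -0.359 mean [0.5453 0.2753] medz 0.1894
collar 155 rect c [0.5437 0.2749] size [0.0492 0.0538] long yaw -1.352 mean [0.543  0.2686] medz 0.1263
case 3153 rect c [ 0.5516 -0.2027] size [0.1496 0.2206] long yaw -0.319 mean [ 0.56   -0.2041] medz 0.1285
lamp [ 0.543 -0.062  0.03 ] [0.685 0.079 0.286]
tub [ 0.649 -0.331  0.031] [ 0.774 -0.212  0.134]
gel [0.668 0.238 0.03 ] [0.742 0.298 0.175]
pink [0.358 0.224 0.111] [0.424 0.291 0.185]
```

View pics/c0.png

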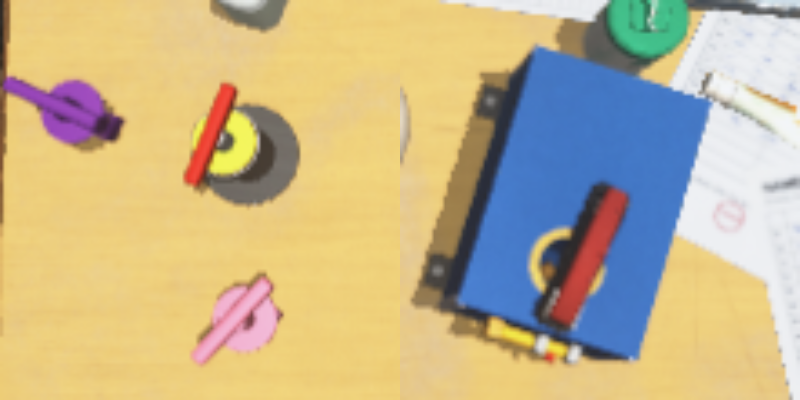

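The crop confirms the choice: the red bar with the yellow collar stands in the grey stand, and the stapler lies over the brass ring. Next I check the IK and wrist margins, then go above the stapler.

Run:
```python
from h import *
for n,p in dict(stap=(.5,-.195,.3),put=(.42,.05,.05),stand=(.545,.275,.34),mid=(.42,0,.36),shaft=(.4994,-.1855,.34),shaftlow=(.4994,-.1855,.2)).items():
    for y in (-.42-np.pi/2,-.42,-.42+np.pi/2,-.42+np.pi):
        q=manip.inverse_kinematics(p,[np.pi,0,y]); print(n,round(y,2),None if q is None else np.round(q,2))
q=manip.move_ptp([.5,-.195,.32],[np.pi,0,-.42])
im,d,cm=snap('wrist','w1'); print(manip.state()['time'],manip.state()['eef_pos'],manip.state()['ee_rot'],manip.state()['joint_pos'].round(2))
```

```text
stap -1.99 [ 1.03  0.42 -1.06  1.62  0.38  1.32  2.63]
stap -0.42 [ 0.34  0.24 -0.09  1.67  0.02  1.23 -1.74]
stap 1.15 [ 0.55  0.26 -0.36  1.65  0.1   1.24 -0.24]
stap 2.72 [ 0.75  0.3  -0.62  1.64  0.18  1.26  1.25]
put -1.99 [ 0.55  0.62 -1.07  2.18  0.79  0.8   1.69]
put -0.42 [ 0.    0.4  -0.31  2.22  0.23  0.55 -2.47]
put 1.15 [ 0.26  0.45 -0.63  2.2   0.46  0.62 -1.13]
put 2.72 [ 0.34  0.48 -0.74  2.19  0.55  0.65  0.35]
stand -1.99 [ 0.09  0.54 -1.06  1.37  0.47  1.5   1.78]
stand -0.42 [-1.07  0.4   0.77  1.47 -0.28  1.38 -2.28]
stand 1.15 [ 0.11  0.56 -1.11  1.37  0.5   1.51 -1.39]
stand 2.72 [ 0.11  0.57 -1.12  1.37  0.5   1.51  0.18]
mid -1.99 [-1.27 -0.14  1.05  1.86  0.13  1.35  2.47]
mid -0.42 [ 0.41  0.04 -0.55  1.77  0.02  1.34 -2.13]
mid 1.15 [ 0.54  0.05 -0.68  1.76  0.03  1.34 -0.57]
mid 2.72 [ 0.67  0.07 -0.82  1.76  0.05  1.34  0.99]
shaft -1.99 [ 1.02  0.39 -1.06  1.56  0.34  1.4   2.65]
shaft -0.42 [ 0.35  0.22 -0.11  1.61  0.03  1.32 -1.76]
shaft 1.15 [ 0.55  0.24 -0.37  1.59  0.09  1.33 -0.25]
shaft 2.72 [ 0.74  0.27 -0.62  1.58  0.16  1.34  1.25]
shaftlow -1.99 [ 1.    0.52 -1.06  1.78  0.5   1.14  2.5 ]
shaftlow -0.42 [ 0.31  0.31 -0.06  1.83  0.02  1.   -1.76]
shaftlow 1.15 [ 0.55  0.34 -0.38  1.81  0.15  1.02 -0.31]
shaftlow 2.72 [ 0.73  0.38 -0.62  1.79  0.26  1.04  1.16]
2.0167 [ 0.49961256 -0.19612092  0.31978025] [ 3.14116737e+00  3.06524198e-04 -4.21466217e-01] [ 0.35  0.23 -0.09  1.64  0.02  1.28 -1.74]
```

View pics/w1.png

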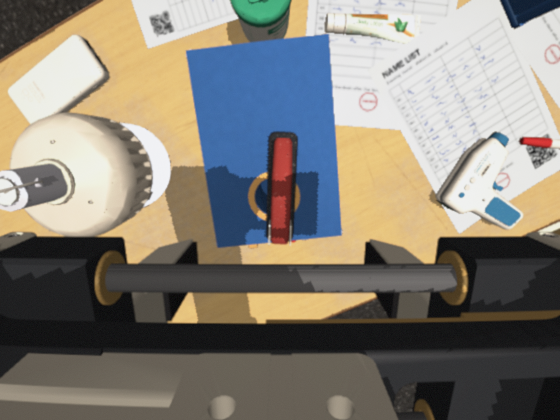

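The wrist view shows the stapler along (283,132)-(281,243), the brass ring around (273,197), and nothing in the way. Next I measure both, grasp, lift and place at (0.42, 0.05).

```bash
cat > m2.py <<'E'
from h import *
def stapler():
    im,d,cm=snap('wrist'); W=cloud(d,cm); hsv=cv2.cvtColor(im,cv2.COLOR_RGB2HSV); H,S,V=cv2.split(hsv)
    red=(((H<7)|(H>172))&(S>130)&(V>60)).astype(np.uint8); red[235:]=0; red[:,330:]=0
    n,l,st,c=cv2.connectedComponentsWithStats(red); k=1+np.argmax(st[1:,4]); m=l==k
    v,u=np.where(m); z=np.nanmedian(W[m][:,2]); r=cv2.minAreaRect(ray(np.c_[u,v],cm,z)[:,:2].astype(np.float32))
    b=cv2.boxPoints(r); e=max([b[1]-b[0],b[2]-b[1]],key=np.linalg.norm); 
    zz=W[...,2]; m2=(zz>.145)&(zz<.19); m2[235:]=0; m2[:120]=0; m2[:,:230]=0; m2[:,330:]=0
    P=W[m2][:,:2].astype(np.float32); r2=cv2.minAreaRect(P)
    br=((H>12)&(H<28)&(S>100)).astype(np.uint8); br[235:]=0; br[:165]=0; br[:,:242]=0; br[:,305:]=0
    v,u=np.where(br); p=ray(np.c_[u,v],cm,.13)[:,:2]
    A=np.c_[2*p,np.ones(len(p))]; x=np.linalg.lstsq(A,(p**2).sum(1),rcond=None)[0]
    print('red z',z,r,'yaw',np.arctan2(e[1],e[0]),'cloud',r2); print('ring',x[:2],np.sqrt(x[2]+x[:2]@x[:2]),len(p))
    bl=((H>100)&(H<125)&(S>120)&(V>40)).astype(np.uint8); bl[246:]=0; bl[:,:185]=0; bl[:,345:]=0
    v,u=np.where(bl); r=cv2.minAreaRect(ray(np.c_[u,v],cm,.13)[:,:2].astype(np.float32)); print('case',r)
    print('z profile',[np.nanmax(zz[i,265:300]).round(3) for i in range(125,235,8)])
stapler()
E
python3 m2.py
```

```text
red z 0.16603219898807298 ((0.511317789554596, -0.20214591920375824), (0.02015160582959652, 0.10022610425949097), 63.708255767822266) yaw -0.45887765 cloud ((0.5097927451133728, -0.20291928946971893), (0.02424798160791397, 0.10246068984270096), 61.90300750732422)
ring [ 0.49989096 -0.18788013] 0.026532222941920914 422
case ((0.5526573061943054, -0.20500242710113525), (0.1478702276945114, 0.2189076542854309), 71.8530044555664)
z profile [np.float64(0.132), np.float64(0.14), np.float64(0.164), np.float64(0.166), np.float64(0.167), np.float64(0.167), np.float64(0.167), np.float64(0.167), np.float64(0.168), np.float64(0.168), np.float64(0.168), np.float64(0.169), np.float64(0.168), np.float64(0.167)]
```

The ring centre and the case-derived mouth agree at about (0.500,-0.188), and the stapler yaw is -0.46.

Run:
```python
from h import *
R=[np.pi,0,-.46]
def rep(t):
    s=manip.state(); print(t,round(s['time'],2),s['eef_pos'].round(4),s['ee_rot'].round(3),s['wrist_force'].round(1),round(s['grip_width'],3),round(s['grip_force'],1))
manip.move_ptp([.508,-.2005,.22],R)
manip.movel([.508,-.2005,.1425],R,rate=.1); rep('down')
manip.grip(0,20); rep('grip')
manip.movel([.508,-.2005,.26],R,rate=.12); rep('up')
Q=[np.pi,0,1.15]
manip.move_ptp([.42,.05,.2],Q); rep('over')
manip.movel([.42,.05,.02],Q,rate=.12); rep('low')
manip.movel([.42,.05,.0115],Q,rate=.02); rep('set')
manip.snapshot('side'); snap('side','s1')
```

```text
down 3.48 [ 0.5086 -0.2007  0.1433] [-3.141e+00 -1.000e-03 -4.600e-01] [-0.6 -0.3 -0.1] 1.0 0.0
grip 4.59 [ 0.508  -0.2005  0.1425] [-3.142  0.    -0.46 ] [ 0.3  0.  -0.3] 0.213 20.0
up 5.72 [ 0.5075 -0.2004  0.2591] [ 3.141e+00  2.000e-03 -4.600e-01] [ 0.8 -0.4 -2.2] 0.217 20.0
over 6.78 [0.4207 0.0492 0.2001] [ 3.141 -0.     1.146] [ 0.7 -0.9 -1.6] 0.215 20.0
low 8.43 [0.4204 0.0501 0.0205] [ 3.141e+00 -1.000e-03  1.150e+00] [ 0.8 -0.6 -1.5] 0.215 20.0
set 9.01 [0.4202 0.05   0.0118] [3.141 0.    1.15 ] [-2.  -1.4  9.8] 0.217 20.0
```

View pics/s1.png

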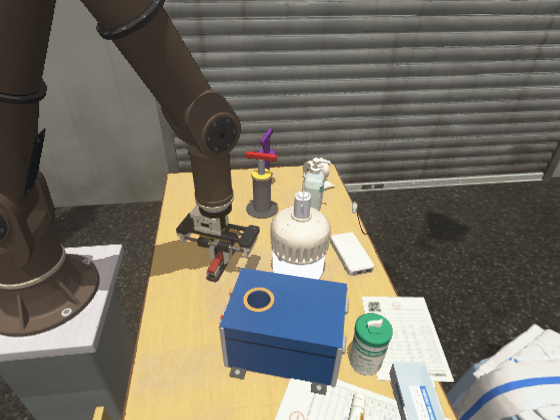

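The stapler (215,268) stands on the desk between the fingers, the shaft mouth (259,299) is free, and nothing else has moved. I release, rise, and look at the key from above.

```bash
cat >> h.py <<'E'
def rep(t):
    s=manip.state(); print(t,round(s['time'],2),s['eef_pos'].round(4),s['ee_rot'].round(3),s['wrist_force'].round(1),s['ft_torque'].round(2),round(s['grip_width'],3),round(s['grip_force'],1))
def fitcircle(p):
    x=np.linalg.lstsq(np.c_[2*p,np.ones(len(p))],(p**2).sum(1),rcond=None)[0]; return x[:2],np.sqrt(x[2]+x[:2]@x[:2])
E
python3 - <<'E'
from h import *
Q=[np.pi,0,1.15]
manip.grip(.5); rep('rel')
manip.movel([.42,.05,.15],Q); 
manip.move_ptp([.46,.15,.36],[np.pi,0,2.0])
manip.move_ptp([.545,.275,.34],[np.pi,0,2.78]); manip.grip(1.0); rep('over')
im,d,cm=snap('wrist','w2'); W=cloud(d,cm); H,S,V=cv2.split(cv2.cvtColor(im,cv2.COLOR_RGB2HSV))
red=(((H<7)|(H>172))&(S>130)&(V>60)).astype(np.uint8); n,l,st,c=cv2.connectedComponentsWithStats(red); 
print(st[1:][st[1:,4]>30])
m=l==1+np.argmax(st[1:,4]); v,u=np.where(m); print('z',np.nanmedian(W[m][:,2])); r=cv2.minAreaRect(ray(np.c_[u,v],cm,.192)[:,:2].astype(np.float32)); print(r)
yel=(H>22)&(H<34)&(S>150)&(V>100); v,u=np.where(yel&(W[...,2]>.11)&(W[...,2]<.14)); p=ray(np.c_[u,v],cm,.128)[:,:2]; print('collar',cv2.minEnclosingCircle(p.astype(np.float32)),len(p), np.nanmedian(W[v,u],0))
im,d,cm=snap('top'); H,S,V=cv2.split(cv2.cvtColor(im,cv2.COLOR_RGB2HSV)); W=cloud(d,cm)
red=(((H<6)|(H>174))&(S>150)&(V>80)); m=red&(W[...,2]<.06)&(W[...,2]>.02)&(abs(W[...,0]-.42)<.1)&(abs(W[...,1]-.05)<.1); print('stapler',m.sum(),np.nanmedian(W[m],0))
E
```

```text
rel 9.75 [0.42   0.05   0.0115] [-3.142 -0.     1.15 ] [-0.1 -1.  -0.8] [ 0.02 -0.11  0.  ] 0.499 0.0
over 13.31 [0.545  0.2751 0.34  ] [ 3.142 -0.     2.78 ] [-0.1  0.1  0.3] [ 0.03 -0.19  0.01] 0.999 0.0
[[  76  148   74   15  957]
 [ 276  156   14   85 1018]]
z 0.191743308791372
((0.544416606426239, 0.27699923515319824), (0.012854167260229588, 0.08720116317272186), 69.62324523925781)
collar ((0.5490323901176453, 0.2924879789352417), 0.01807786338031292) 18 [0.53920478 0.29427584 0.12810211]
stapler 130 [0.41184419 0.03079403 0.03504772]
```

View pics/w2.png

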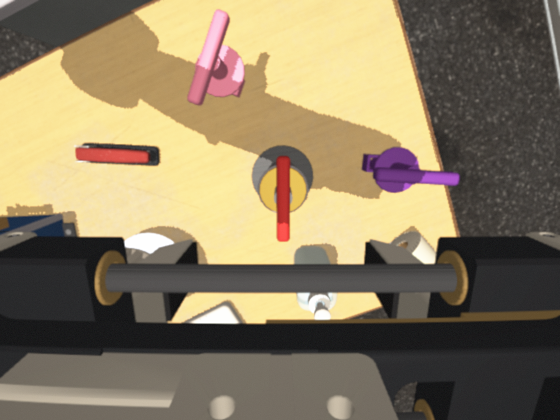

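The wrist view shows the red key at (283,198), pink at (215,70), purple at (395,172), and the stapler upright on the desk at (115,155). I check purple's height, then grip and lift the key. From there I look at the ring with the key held clear of the line of sight.

```bash
cat > m3.py <<'E'
from h import *
def ring(n,c0=(.5002,-.1879)):
    im,d,cm=snap(n,'ring_'+n); W=ray(np.stack(np.meshgrid(np.arange(560),np.arange(420)),-1).reshape(-1,2),cm,.13).reshape(420,560,3)
    Z=cloud(d,cm)[...,2]
    H,S,V=cv2.split(cv2.cvtColor(im,cv2.COLOR_RGB2HSV))
    m=(H>10)&(H<30)&(S>90)&(V>60)&(np.hypot(W[...,0]-c0[0],W[...,1]-c0[1])<.045)&(abs(Z-.13)<.012)
    p=W[m][:,:2]
    if len(p)<20: print(n,'few',len(p)); return
    for _ in range(3):
        c,r=fitcircle(p); e=abs(np.hypot(*(p-c).T)-r); p=p[e<max(.004,1.0*e.mean()*2)]
    print(n,'ring',c.round(4),r.round(4),len(p),'enc',cv2.minEnclosingCircle(p.astype(np.float32)))
E
python3 - <<'E'
from m3 import *
im,d,cm=snap('wrist'); W=cloud(d,cm); pz=np.nanmax(W[140:195,350:465,2]); print('purple zmax',pz); assert pz<.21
ring('top'); ring('side')
c=[.5448,.2764]; R=[np.pi,0,2.786]
manip.grip(.5); manip.move_ptp([*c,.24],R); manip.movel([*c,.164],R,rate=.1); rep('down')
manip.grip(0,45); rep('grip')
manip.movel([*c,.355],R,rate=.15); rep('up')
Q=[np.pi,0,2.824]
manip.move_ptp([.43,.04,.36],Q); rep('mid')
manip.move_ptp([.575,-.213,.36],Q); manip.wait(.3); rep('look')
ring('wrist'); ring('top');
E
```

```text
purple zmax 0.18458595506630196
top ring [ 0.5004 -0.1869] 0.0255 128 enc ((0.5006056427955627, -0.1869584023952484), 0.028614334762096405)
side ring [ 0.4999 -0.1879] 0.0263 219 enc ((0.49996888637542725, -0.18782973289489746), 0.029312487691640854)
down 15.84 [0.5451 0.2768 0.1647] [3.141e+00 1.000e-03 2.786e+00] [ 0.3 -0.8  0.3] [ 0.04 -0.08  0.02] 0.496 0.0
grip 16.41 [0.545  0.2767 0.1642] [3.141 0.    2.786] [0.4 0.9 0.4] [ 0.28 -0.31  0.01] 0.2 45.0
up 17.83 [0.5445 0.276  0.354 ] [-3.140e+00 -1.000e-03  2.786e+00] [ 0.5 -1.4 -4.1] [ 0.04 -0.22  0.02] 0.202 45.0
mid 18.86 [0.4305 0.0408 0.3603] [3.141e+00 1.000e-03 2.825e+00] [ 0.7  0.3 -3.1] [ 0.1  -0.16  0.05] 0.203 45.0
look 20.28 [ 0.5749 -0.2122  0.3606] [-3.141e+00  1.000e-03  2.825e+00] [ 0.9 -0.2 -4. ] [ 0.08 -0.16  0.  ] 0.204 45.0
wrist ring [ 0.5    -0.1877] 0.0261 769 enc ((0.5001236796379089, -0.1875494420528412), 0.029445264488458633)
top ring [ 0.5004 -0.1869] 0.0255 129 enc ((0.5006056427955627, -0.1869584023952484), 0.028614334762096405)
```

View pics/ring_wrist.png

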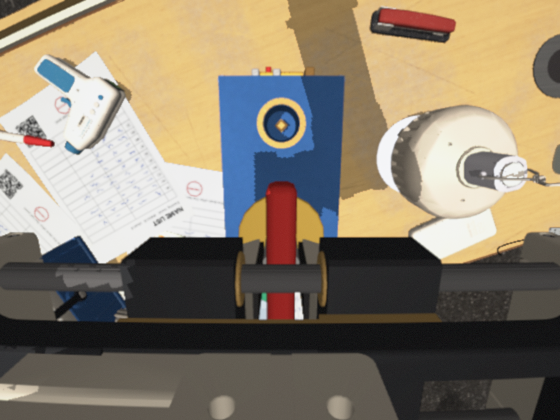

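The held key is red at (282,230), the ring is at (282,123), and the stem down the bore at (281,125) looks rotated. I zoom in on it.

Run:
```python
import cv2
a=cv2.imread('pics/ring_wrist.png')[93:155,250:312]; cv2.imwrite('pics/z.png',cv2.resize(a,(560,560),interpolation=cv2.INTER_CUBIC))
```

```text
(no output)
```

View pics/z.png

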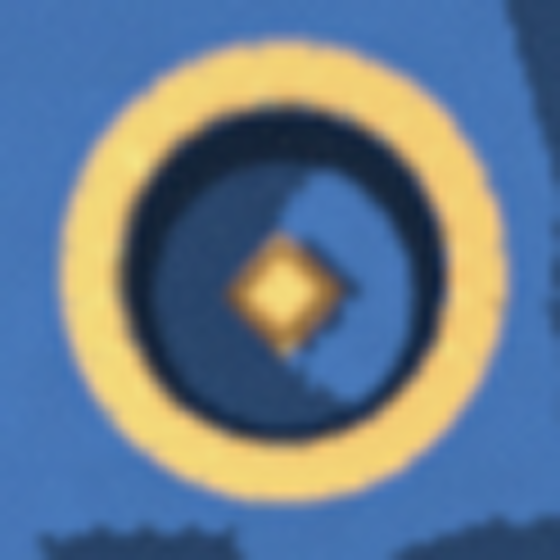

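The stem sits about 45° off the case axes: corners (284,232), (226,292), (345,290), (287,350) in the crop. I compute its yaw with the rays and also refine it with a mask.

Run:
```python
from h import *
cm=manip.camera_model('wrist')
z=np.array([[284,232],[226,292],[287,350],[345,290]])
uv=z/560*62-.5+np.array([250,93])
for h in(.048,.054):
    P=ray(uv,cm,h)[:,:2]; print(h,P.mean(0).round(4),'sides',np.linalg.norm(P-np.roll(P,1,0),axis=1).round(4),'edge yaw mod 90',[round(float(np.degrees(np.arctan2(*(e[::-1])))%90),1) for e in P-np.roll(P,1,0)])
im=cv2.imread('pics/ring_wrist.png')[:,:,::-1]; H,S,V=cv2.split(cv2.cvtColor(np.ascontiguousarray(im),cv2.COLOR_RGB2HSV))
m=(H>8)&(H<32)&(S>80)&(V>60); w=np.zeros_like(m); w[114:136,270:294]=1; v,u=np.where(m&w)
P=ray(np.c_[u,v],cm,.05)[:,:2]; print(len(u),cv2.minAreaRect(P.astype(np.float32)))
for y in (2.0,2.786,3.1):
    for dy in(0,-1.2,-2.4):
        q=manip.inverse_kinematics([.5002,-.1877,.185],[np.pi,0,y+dy]); print(y,dy,None if q is None else np.round(q,2))
rep('')
```

```text
0.048 [ 0.4997 -0.1876] sides [0.0135 0.0134 0.0136 0.0135] edge yaw mod 90 [29.3, 26.7, 29.0, 27.0]
0.054 [ 0.4999 -0.1877] sides [0.0134 0.0132 0.0134 0.0133] edge yaw mod 90 [29.3, 26.7, 29.0, 27.0]
81 ((0.5000831484794617, -0.18788577616214752), (0.012531103566288948, 0.012304620817303658), 27.57134437561035)
2.0 0 [ 0.76  0.41 -0.66  1.81  0.29  1.02  0.41]
2.0 -1.2 [ 0.57  0.36 -0.41  1.82  0.17  0.99 -0.68]
2.0 -2.4 [-0.53  0.54  1.16  1.91 -0.56  1.08 -1.1 ]
2.786 0 [ 0.86  0.45 -0.81  1.8   0.38  1.05  1.12]
2.786 -1.2 [ 0.69  0.39 -0.57  1.81  0.25  1.01  0.04]
2.786 -2.4 [ 0.51  0.35 -0.33  1.83  0.13  0.98 -1.06]
3.1 0 [ 0.89  0.47 -0.87  1.8   0.41  1.06  1.4 ]
3.1 -1.2 [ 0.74  0.41 -0.64  1.81  0.28  1.02  0.32]
3.1 -2.4 [ 0.56  0.36 -0.39  1.82  0.16  0.99 -0.77]
 20.38 [ 0.5749 -0.2127  0.3603] [-3.141  0.     2.824] [ 0.   0.3 -4.4] [ 0.06 -0.21  0.03] 0.206 45.0
```

Stem yaw is 28° (mod 90) at (0.500,-0.188), and its 13.5 mm side matches the 14 mm given. I align the key to 118° and lower it with force checks.

Run:
```python
from h import *
Q=[np.pi,0,np.radians(118)]; c=[.5001,-.1878]
manip.move_ptp([*c,.36],Q); manip.wait(.3); rep('above'); f0=manip.state()['wrist_force']
manip.movel([*c,.275],Q,rate=.1); rep('mouth')
for z in list(np.arange(.255,.214,-.02))+list(np.arange(.211,.1795,-.004)):
    manip.movel([*c,z],Q,rate=.06); f=manip.state()['wrist_force']-f0
    print(round(z,3),f.round(1))
    if np.linalg.norm(f)>12: print('contact'); break
rep('end'); snap('side','s2')
```

```text
above 21.37 [ 0.5005 -0.1879  0.3597] [ 3.141e+00 -1.000e-03  2.060e+00] [ 0.2  0.  -4.8] [ 0.01 -0.14  0.01] 0.2 45.0
mouth 22.37 [ 0.5006 -0.1878  0.2757] [3.141e+00 1.000e-03 2.060e+00] [-0.6 -0.7 -4. ] [ 0.06 -0.1   0.01] 0.199 45.0
0.255 [-0.5 -0.4  0.5]
0.235 [-0.5 -0.8  1.5]
0.215 [0.1 0.1 0.8]
0.211 [-0.4  0.3  0.2]
0.207 [-1.  -0.   0.9]
0.203 [-0.6 -0.2  0.6]
0.199 [-0.5  0.   1.3]
0.195 [-0.1  0.5  1.1]
0.191 [-0.2 -0.1  1.2]
0.187 [-0.4 -0.2  0.6]
0.183 [1.2 0.4 0.7]
end 25.82 [ 0.4999 -0.1878  0.1827] [-3.141 -0.     2.06 ] [ 1.4  0.4 -4.1] [ 0.03 -0.16 -0.04] 0.205 45.0
```

The key is down over the stem with no contact force. I turn it clockwise on the last joint in steps and watch the torque for the stop.

Run:
```python
from h import *
q0=np.array(manip.inverse_kinematics([.5001,-.1878,.183],[np.pi,0,np.radians(118)])); print(q0.round(3), manip.state()['joint_pos'].round(3))
q=manip.state()['joint_pos'].copy(); s7=q[6]; t0=manip.state()['ft_torque'][2]
while s7-q[6]<2.75 and q[6]>-2.65:
    q[6]-=.08; manip.set_joints(q); s=manip.state(); t=s['ft_torque'][2]-t0
    print(round(s7-q[6],2),round(t,2),end='; ')
    if abs(t)>.6: print('stop'); break
rep('end'); snap('side','s3'); print(manip.state()['joint_pos'].round(3))
a=cv2.imread('pics/s3.png')
```

```text
[ 0.757  0.415 -0.666  1.811  0.297  1.017  0.463] [ 0.757  0.415 -0.666  1.811  0.297  1.017  0.463]
0.08 -0.01; 0.16 -0.02; 0.24 -0.03; 0.32 0.02; 0.4 0.02; 0.48 0.03; 0.56 -0.03; 0.64 0.04; 0.72 -0.02; 0.8 -0.01; 0.88 0.01; 0.96 0.05; 1.04 -0.0; 1.12 -0.03; 1.2 0.29; 1.28 0.48; 1.36 0.19; 1.44 0.48; 1.52 0.4; 1.6 0.43; 1.68 0.47; 1.76 0.37; 1.84 -0.08; 1.92 -0.13; 2.0 0.03; 2.08 -0.08; 2.16 -0.1; 2.24 -0.06; 2.32 -0.06; 2.4 -0.02; 2.48 0.01; 2.56 -0.08; 2.64 -0.08; 2.72 0.01; 2.8 0.02; end 34.62 [ 0.4999 -0.1877  0.1828] [ 3.141  0.    -0.736] [-0.5  0.4 -3.5] [0.21 0.23 0.05] 0.202 45.3
[ 0.757  0.415 -0.666  1.811  0.297  1.017 -2.333]
```

Torque rose at 1.2–1.76 rad and then dropped, so the stop was reached, but something may have slipped afterwards. I take a look.

Run:
```python
from h import *
im=cv2.imread('pics/s3.png')[200:400,160:380]; im2,d,cm=snap('wrist'); im2=im2[100:320,180:400,::-1]
cv2.imwrite('pics/z3.png',np.hstack([cv2.resize(im,(400,400)),cv2.resize(im2,(400,400))]))
```

```text
(no output)
```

View pics/z3.png

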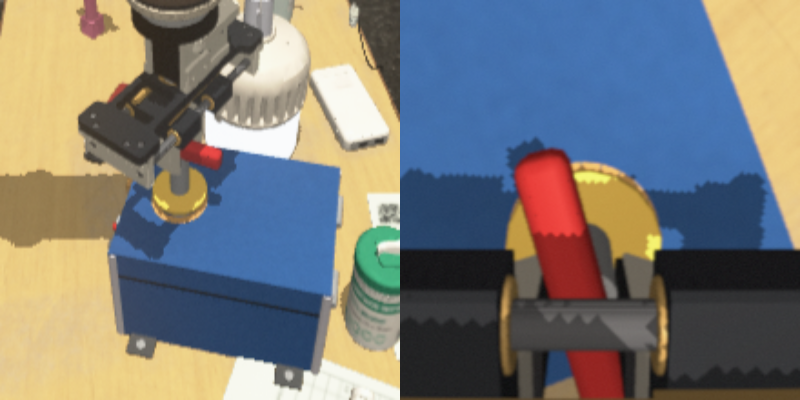

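The bar now lags about 15° in the grip. The left half of the crop shows the collar still low over the case. I check the bolt's travel numerically (before and after, top view), plus the key's height and yaw.

Run:
```python
from h import *
cm=manip.camera_model('top'); now,d,_=snap('top','t3')
# front face frame
yaw=-.317; ex=np.array([np.cos(yaw),np.sin(yaw)]); ey=np.array([-ex[1],ex[0]]); c=np.array([.5527,-.205])
G=ray(np.stack(np.meshgrid(np.arange(560),np.arange(420)),-1).reshape(-1,2),cm,.10)[:,:2].reshape(420,560,2)
lx=(G-c)@ex; ly=(G-c)@ey; W=cloud(d,cm)
for n,im in (('before',cv2.imread('pics/ring_top.png')[:,:,::-1]),('t0',cv2.imread('pics/t0.png')[:,:,::-1]),('now',now)):
    H,S,V=cv2.split(cv2.cvtColor(np.ascontiguousarray(im),cv2.COLOR_RGB2HSV))
    reg=(lx>-.16)&(lx<-.112)&(abs(ly)<.085)
    red=reg&((H<7)|(H>173))&(S>140)&(V>70); yel=reg&(H>20)&(H<34)&(S>140)&(V>120)
    print(n,'knob',red.sum(),np.median(lx[red]).round(4),np.median(ly[red]).round(4),'yellow',yel.sum(), np.percentile(ly[yel],[2,50,98]).round(4))
im,d,cm=snap('wrist'); W=cloud(d,cm); H,S,V=cv2.split(cv2.cvtColor(im,cv2.COLOR_RGB2HSV))
m=((H<7)|(H>172))&(S>130)&(V>60)&(W[...,2]>.17)&(W[...,2]<.25)&(np.hypot(W[...,0]-.5,W[...,1]+.188)<.07); p=W[m]; print('bar z',np.percentile(p[:,2],[5,50,95]).round(4)); 
v,u=np.where(m); P=ray(np.c_[u,v],cm,np.percentile(p[:,2],90)); r=cv2.minAreaRect(P[:,:2].astype(np.float32)); print(r)
yel=(H>18)&(H<34)&(S>120)&(np.hypot(W[...,0]-.5,W[...,1]+.188)<.05); print('collar z',np.nanpercentile(W[yel][:,2],[10,50,90]).round(4),yel.sum())
rep('')
```

```text
before knob 2 -0.1282 -0.012 yellow 55 [-0.0229  0.0114  0.0319]
t0 knob 2 -0.1282 -0.012 yellow 65 [-0.0228  0.0162  0.04  ]
now knob 1 -0.1286 -0.0013 yellow 35 [-0.0112  0.0151  0.0286]
bar z [0.2065 0.2099 0.2111]
((0.5110216736793518, -0.1948613077402115), (0.014059392735362053, 0.06842634826898575), 61.55876541137695)
collar z [0.1454 0.1465 0.2738] 2249
 34.82 [ 0.5    -0.1877  0.1828] [ 3.141  0.    -0.738] [-0.6  0.7 -4.4] [0.24 0.16 0.05] 0.203 45.3
```

The key is still fully down (tip about 29 mm above the desk), and the bolt has moved 11 mm toward the keeper. Bar yaw is -28°, which matches the stem at about 90° within the play. I press on gently to confirm the stop, back off into the play, and take the last close look at the bolt.

Run:
```python
from h import *
q=manip.state()['joint_pos'].copy()
q[6]=-2.333
for k in range(9):
    q[6]-=.035; manip.set_joints(q); manip.wait(.1); s=manip.state(); t=s['ft_torque'][2]
    print(round(q[6],3),round(t,3),end='; ')
    if t>.3: print('stop'); break
rep('end'); im,d,cm=snap('side','s4'); im=im[270:350,200:290,::-1]; b=cv2.imread('pics/s1.png')[270:350,200:290]
cv2.imwrite('pics/z4.png',np.hstack([cv2.resize(x,(400,356),interpolation=cv2.INTER_CUBIC) for x in (b,im)]))
```

```text
-2.368 0.031; -2.403 0.001; -2.438 -0.004; -2.473 0.123; -2.508 0.203; -2.543 0.252; -2.578 0.382; stop
end 37.27 [ 0.5    -0.1877  0.1829] [ 3.141  0.    -0.98 ] [-0.2  0.5 -4.6] [0.36 0.11 0.38] 0.203 46.4
```

View pics/z4.png

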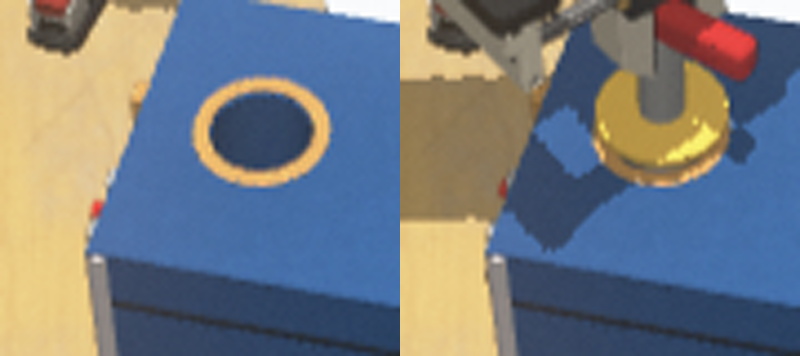

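The torque climbs steadily to 0.38 N·m at the stop, and the knob has moved up to the keeper in the right half. I back off into the play and draw the key out. Then I measure the empty stand rim and recheck where the bar sits in the grip.

Run:
```python
from h import *
q=manip.state()['joint_pos'].copy(); q[6]+=.3; manip.set_joints(q); rep('back')
c=[.5,-.1877]; y=manip.state()['ee_rot'][2]; Q=[np.pi,0,y]; f0=manip.state()['wrist_force']
for z in (.2,.22,.36):
    manip.movel([*c,z],Q,rate=.1); f=manip.state()['wrist_force']-f0; print(z,f.round(1))
    if np.linalg.norm(f)>20: print('stuck'); break
else:
    manip.move_ptp([.43,.03,.37],[np.pi,0,1.2]); manip.move_ptp([.48,.16,.37],[np.pi,0,2.52]); manip.wait(.2); rep('near')
    for n in('top','side','wrist'):
        im,d,cm=snap(n,'st_'+n); W=cloud(d,cm)
        m=(abs(W[...,2]-.120)<.006)&(np.hypot(W[...,0]-.5445,W[...,1]-.2765)<.045); p=W[m][:,:2]
        if len(p)>10: print(n,'rim',len(p),cv2.minEnclosingCircle(p.astype(np.float32)),fitcircle(p))
        m=(W[...,2]<.03)&(W[...,2]>.006)&(np.hypot(W[...,0]-.5445,W[...,1]-.2765)<.07); p=W[m][:,:2]
        if len(p)>10: print(n,'foot',len(p),cv2.minEnclosingCircle(p.astype(np.float32)))
        H,S,V=cv2.split(cv2.cvtColor(im,cv2.COLOR_RGB2HSV)); m=((H<7)|(H>172))&(S>130)&(V>60)&(W[...,2]>.34)&(np.hypot(W[...,0]-.48,W[...,1]-.16)<.08)
        v,u=np.where(m)
        if len(v)>10: 
            print(n,'bar',len(v),np.nanmedian(W[m],0).round(3),cv2.minAreaRect(ray(np.c_[u,v],cm,.389)[:,:2].astype(np.float32)))
```

```text
back 37.71 [ 0.5    -0.188   0.1829] [ 3.141  0.    -0.685] [-0.8  1.  -3.6] [ 0.06  0.12 -0.01] 0.203 45.2
0.2 [ 0.8 -0.2 10.3]
0.22 [ 0.3 -0.9 -1.7]
0.36 [ 0.1 -1.8 -0.7]
near 42.36 [0.4802 0.1588 0.3701] [-3.141  0.     2.517] [-0.1  0.2 -4.4] [ 0.02 -0.11  0.01] 0.202 45.2
side rim 108 ((0.5459033250808716, 0.27568742632865906), 0.03336859494447708) (array([0.54532208, 0.27495929]), np.float64(0.02875376086812062))
side foot 112 ((0.5443281531333923, 0.26485249400138855), 0.04552706331014633)
side bar 224 [0.494 0.148 0.391] ((0.4794788658618927, 0.16037599742412567), (0.04899637773633003, 0.10024147480726242), 65.44500732421875)
wrist rim 709 ((0.5459600687026978, 0.27695828676223755), 0.03163781017065048) (array([0.54530799, 0.27635991]), np.float64(0.028008604652950592))
wrist foot 246 ((0.5443848371505737, 0.27548864483833313), 0.04742351174354553)
wrist bar 3168 [0.46  0.167 0.397] ((0.47175565361976624, 0.16123896837234497), (0.015080488286912441, 0.0730346217751503), 67.26502990722656)
```

Run:
```python
from h import *
for n in('s1','s2','s3','s4','st_side'):
    im=cv2.imread(f'pics/{n}.png'); H,S,V=cv2.split(cv2.cvtColor(im,cv2.COLOR_BGR2HSV))
    m=((H<9)|(H>171))&(S>130)&(V>60); w=np.zeros_like(m); w[300:328,214:230]=1; v,u=np.where(m&w); print(n,len(u),u.mean().round(1) if len(u) else '',v.mean().round(1) if len(u) else '')
cm=manip.camera_model('side'); print(cm['view'] is not None)
for uv in ([221.3,316.5],[222.8,312]):
    P=ray([uv],cm,.1)[0,:2]; print(P, (P-np.array([.5527,-.205]))@np.array([.312,.95]))
```

```text
s1 5 221.4 315.8
s2 5 221.4 315.8
s3 8 222.5 312.5
s4 5 222.6 312.2
st_side 5 222.6 312.2
True
[ 0.42653599 -0.19799268] -0.03270621720266617
[ 0.42950366 -0.18752903] -0.02183983421035651
```

The bolt stayed put after the key was drawn out. I put the key back.

Run:
```python
from h import *
c=[.5455,.2765]; Q=[np.pi,0,2.52]
manip.move_ptp([*c,.36],Q); manip.wait(.2); f0=manip.state()['wrist_force']; rep('above')
manip.movel([*c,.285],Q,rate=.12)
for z in (.265,.25,.235,.22,.2,.18,.17,.166,.164,.1625):
    manip.movel([*c,z],Q,rate=.07); f=manip.state()['wrist_force']-f0; print(z,f.round(1),end=' ')
    if np.linalg.norm(f)>8: print('contact'); break
rep('set')
```

```text
above 43.31 [0.5458 0.2753 0.3605] [3.141e+00 1.000e-03 2.518e+00] [ 0.3  0.2 -3.9] [ 0.07 -0.14  0.05] 0.205 45.2
0.265 [0.  0.3 0.4] 0.25 [-1.4 -0.6 -0.7] 0.235 [-0.6  0.9 -0. ] 0.22 [-0.1  0.1 -1. ] 0.2 [ 0.1 -0.3  0.5] 0.18 [-0.5  0.7 -0. ] 0.17 [-0.6  0.1  0.3] 0.166 [ 0.   0.8 -0.4] 0.164 [-1.3 -0.7  4.6] 0.1625 [-3.2 -3.1 16.8] contact
set 47.52 [0.5458 0.277  0.1643] [3.14e+00 1.00e-03 2.52e+00] [-2.9 -3.  12.8] [-0.73  0.56 -0.05] 0.202 45.2
```

Run:
```python
from h import *
c=[.5455,.2765]; Q=[np.pi,0,2.52]
manip.movel([*c,.164],Q,rate=.05); manip.grip(.55); rep('rel')
manip.movel([*c,.3],Q,rate=.12); manip.move_ptp([.47,.12,.36],Q); manip.wait(.5); rep('clear')
for n in ('side','wrist'):
    im,d,cm=snap(n,'fin_'+n); W=cloud(d,cm); H,S,V=cv2.split(cv2.cvtColor(im,cv2.COLOR_RGB2HSV)); red=((H<7)|(H>172))&(S>130)&(V>60)
    m=red&(np.hypot(W[...,0]-.545,W[...,1]-.276)<.08)&(W[...,2]>.1); v,u=np.where(m)
    if len(v)>10: print(n,'bar',len(v),np.nanpercentile(W[m][:,2],[5,50,95]).round(4),cv2.minAreaRect(ray(np.c_[u,v],cm,.192)[:,:2].astype(np.float32)))
    m=red&(np.hypot(W[...,0]-.42,W[...,1]-.04)<.1)&(W[...,2]<.08)
    if m.sum()>10: print(n,'stapler',m.sum(),np.nanmedian(W[m],0).round(3),np.nanpercentile(W[m][:,2],[5,95]).round(3))
```

```text
rel 48.49 [0.5455 0.2765 0.164 ] [ 3.142 -0.     2.52 ] [-1.   0.4 -0.1] [ 0.02 -0.15 -0.02] 0.55 0.0
clear 51.04 [0.47   0.1203 0.3599] [ 3.142 -0.     2.521] [-0.1 -0.5 -0.5] [-0.02 -0.18 -0.01] 0.553 0.0
side bar 192 [0.1774 0.1866 0.1917] ((0.543275773525238, 0.25971221923828125), (0.03518682345747948, 0.09140714257955551), 67.77161407470703)
side stapler 238 [0.417 0.037 0.035] [0.031 0.037]
wrist bar 1207 [0.184  0.1915 0.1932] ((0.543228030204773, 0.2728677988052368), (0.01742219738662243, 0.08806818723678589), 69.14005279541016)
wrist stapler 870 [0.42  0.049 0.036] [0.032 0.038]
```

```bash
python3 -c "
from bench import manip
print(manip.job_done())"
```

```text
the job is handed in; nothing more can be done
None
```

I handed the job in at about 51 s with the stapler upright on the desk and the key back upright in its stand; I judge the stem locked from the torque rise at the stop and the bolt's roughly 10 mm move to its keeper, as I never measured the stem's final angle, and the bar slipped in the grip while I turned past the first torque rise.

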